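Set the slipped collar of the bench sander on its spindle flat

TASK

The drum collar of the little bench sander has slipped down its spindle. Before touching the spindle, pull the black safety key up out of the switch box and lay it in the steel parts tray; then pinch the bare spindle above the collar so that a finger lies flush on its flat, and turn it until the flat faces squarely out of the sander's open front (the side away from the dust hood). Last, grip the collar, turn it so that its knurled screw points out of the front too, over the flat, lift it until the whole collar is on the flatted length, and finish still holding it there for me to tighten the screw: do not let go, and do not disturb the other things on the bench.

Things in the scene. Friction and masses are not known exactly. Their poses are not given: they have to be found in the camera images.
- sander: grey bench-top bobbin sander, fixed. Origin under it, on the spindle axis; x points out of its open front, z up. Table plate 245 (x) x 225 (y) mm, top 110 mm up. Behind the spindle (-x) a half-round black dust hood, radius 80, 46 mm high, 65 degrees either side of -x, with a hose spigot. A bearing nose, 22 mm diameter, 16 mm high, rings the spindle. Switch box at its -y side.
- key_slot (a point): mouth of the key slot (18 x 10 mm), in the flat top of the grey switch box, 112 mm above the bench; axes as the sander's. The top reaches 43 mm to -x, 67 mm to +x, 33 mm to -y of it; at +y, 39 mm off, the table plate begins, 2 mm lower. A rocker switch, 8 mm high, stands 46 mm to +x.
- key_grip (a point): black plastic safety key; the point to grip it: in its middle, 24 mm above the switch box when home (12 mm below the key's upper end, 48 above its lower end). Head 24 (x) x 10 (y) x 36 mm (z), below it a blade 16 x 8 x 24 mm in the slot. A sprung detent holds it: needs a straight upward pull of some 6 to 12 N over the first 5 mm; free after 24 mm. 45 g.
- tray: open steel parts tray, 130 (x) x 180 (y) mm, 22 mm high, walls and floor 3 mm, fixed to the bench. Origin under its centre. A loose washer lies in its -y third; the +y half is free.
- spindle (a joint): turn of the steel spindle in rad, growing anticlockwise seen from above; at 0 the flat faces the sander's x axis (squarely out of the open front). It turns stiffly (about 0.045 N m) both ways and stays where it is left; stops at -3.1 and 3.1.
- spindle_flat (a point): flatted top of the spindle. The point: on the axis, 10 mm below the spindle's top, 58 mm above the table plate: pinch here. x points out of the flat, z up. Spindle 12 mm diameter; the flat, 2.5 mm deep (9.5 mm flat to back), runs from the top to 24 mm below the point, round below that. A pinch squarely on the flat closes about 2 mm farther than one elsewhere (some 8.5 against 10.5 mm).
- collar_mid (a point): shaft collar: dark steel ring, 30 mm diameter, 14 mm high, 14 mm bore, loose round the spindle, resting on the bearing nose, its middle 23 mm above the table plate. The point: its centre, half-way up; x points to its set screw, z up. 60 g. Grip it across y, beside the screw. It is wholly on the flat when its centre is 17 mm below to 3 mm above spindle_flat.
- collar_screw (a point): outer end of the collar's knurled set screw (head 10 mm in diameter, 8 mm long), 26.5 mm from the collar's axis, half-way up.
- drum: bystander: brown sanding drum, 38 mm in diameter, 60 mm high, upright; origin under its centre
- pot_a: bystander: small paint pot, 33 mm in diameter, 45 mm high; origin under its centre
- pot_b: bystander: small paint pot, 33 mm in diameter, 45 mm high; origin under its centre
- cutters: bystander: side cutters lying on the grey cutting mat, about 125 mm long; origin at their pivot
- sprue: bystander: flat grey frame of kit parts, 210 x 130 x 6 mm; origin under its centre

How it is judged:
On the way, in this order (a step that is already met when the one before it is completed fails the run):
1. the safety key is pulled right out of its slot (z of key_grip in the frame of sander above 0.161 m), for 0.05 s.
2. the key lies in the parts tray, let go (x of key_grip in the frame of tray between -0.065 and 0.065 m and y of key_grip in the frame of tray between -0.09 and 0.09 m and height (world z) of key_grip below 0.045 m and contact force between the fingers and key below 0.05 N and linear speed of key below 0.05 m/s), for 0.1 s.
3. a finger pressed on the flat, the flat facing the open front (contact force between the fingers and spindle_c0 above 2 N and value of joint spindle between -0.2 and 0.2 rad), for 0.1 s.
At the end, for the whole second after the job is handed in: Fingers still hold the collar (>4 N): at rest, upright within 0.15 rad, wholly on the flatted length (centre 18 mm below to 4 mm above spindle_flat), screw end within 6 mm of straight over the flat, flat facing the open front within 0.22 rad; the key lies in the tray (value of joint spindle between -0.22 and 0.22 rad and x of collar_screw in the frame of spindle_flat above 0.02 m and y of collar_screw in the frame of spindle_flat between -0.006 and 0.006 m and z of collar_mid in the frame of spindle_flat between -0.018 and 0.004 m and horizontal distance between collar_mid and spindle_flat below 0.004 m and angle between collar_mid's own z axis and vertical below 0.15 rad and contact force between the fingers and collar above 4 N and linear speed of collar below 0.02 m/s and x of key_grip in the frame of tray between -0.065 and 0.065 m and y of key_grip in the frame of tray between -0.09 and 0.09 m and height (world z) of key_grip below 0.045 m); the arm keeps its last pose, push and grip.
It fails at once if the spindle or its collar is handled with the safety key still in (z of key_grip in the frame of sander below 0.141 m and horizontal distance between key_grip and sander below 0.17 m and (contact force between the fingers and spindle above 1 N or contact force between the fingers and collar above 1 N)).
It fails at once if the key is dropped or thrown (linear speed of key above 1 m/s and contact force between the fingers and key below 0.01 N).
It fails at once if a bystander is pushed away or knocked over (distance of any of drum, pot_a, pot_b, cutters, sprue from where it was at the start of the episode above 0.02 m).
It also fails if it takes over 58 s, if anything falls off the work surface, if the arm or the gripper's body presses on something with over 40 N, if the wrist force passes 120 N, or if a joint passes its speed limit or range.

ROBOT

A 6-joint arm with a two-finger parallel gripper is mounted at the origin on the work surface. World frame = base frame: x ahead of the robot, y to its left, z up, the work surface at z = 0. Lengths are in m, angles in rad, forces in N, time in s.
With the tool pointing down it reaches from about 0.25 to 0.775 m from the base axis. Payload 4 kg.
Tool frame: the origin (TCP) lies midway between the tips of the shut fingers; the grasp point (between the pads) lies 19 mm behind it; y points along the fingers, x is the direction in which the jaws open and shut, and the axes are right-handed (so a half turn about y gives the same grasp; the last joint's range is limited). The gripper opens to 94 mm and grips with 3 to 60 N. Pads are 16 mm wide; open, the fingers measure 119 mm over their backs; the gripper's body (75 mm by 177 mm) begins 78 mm behind the grasp point.
Start: joints at [1.237, 0.087, 1.371, -0, 1.684, -0.103], TCP at [0.126, 0.535, 0.206] pointing down, gripper open.
Joint ranges: [-3.1, 3.1], [-0.76, 2.03], [0.27, 2.55], [-1.08, 4.22], [0.17, 2.65], [-2.57, 2.57]. Speed limits (rad/s): [2.79, 2.79, 3.14, 3.14, 3.14, 3.14].

INTERFACE

Orientations are given as [roll, pitch, yaw] about the fixed x, y, z axes, in that order (R = Rz(yaw) Ry(pitch) Rx(roll)).
In Python, from bench import robot gives the robot as it stands.
- The arm moves only by the shell command python3 -m creep 'ROWS'. ROWS is JSON, a list of rows, each a list of 7 numbers: the shift along the tool's x, y, z in mm, then the turn, a rotation vector about the tool's x, y, z in degrees, then the closure in counts, from 0 (fully open) to 255 (shut). A call has 1 to 5 rows; each row is the pose to reach, as a shift and turn from the pose commanded when the call began, along the tool's axes at that moment; what a row does not reach only later rows make up. A row lasts 1/8 s, in which the tool goes at most 62.5 mm and 10.7 degrees, less where a joint would pass 70% of its speed; a pose out of reach is approached as far as the arm can. A call with a gripper value outside its range is refused whole. The fingers move at their own pace and stop on an object; the grip force is fixed at half the most. Time passes only in rows, so rows that repeat a pose let the fingers close. It gives the time, the measured TCP pose, the force and the opening at its end, in the units of the state.
- robot.get_obs(): the state, without advancing time (a new reading comes with each control period).
- robot.snapshot(name): name is "scene" or "top" or "wrist"; returns a dict with "color" (400x640x3 uint8, blue, green, red), "fx", "fy", "cx", "cy" (pixels), "k1" (the pictures are not rectified: a ray, as slopes to the right and down, at radius r is drawn at 1 + k1 r^2 times it, then the intrinsics apply), "world_from_camera" (4x4, takes a point from camera to world coordinates); the wrist camera has in their place "mount" (4x4, takes a point from camera to tool coordinates, whose origin is the TCP and whose axes are the tool frame's). Camera axes: x right, y down, z forward; pixel columns grow to the right and rows downward; lengths in m; the calibration is good to about 2 mm. A picture is of the moment at which its call begins: read the wrist's pose just before it. There is no depth.
- robot.close_job(): hands the job in, once; it reports no verdict.
Trained networks look in the newest picture that a camera, given by its name, has taken for a name from the list of things; names that differ only in an ending like _2 or _b are one class to them, and where a whole thing is asked for, a point or a joint stands for the part that bears it (a point fixed in the world has none). Each returns a list of dicts, best first, with "p" (0 to 1); they miss things now and then, are a little off and sometimes report something else, mostly with a low value. They report only what shows in the picture. A call takes as long as a camera call.
- robot.spot_in(name, camera): "point" ([x, y, z] in m, in world coordinates, good to about 4 mm: the middle of the surface that is visible of it).
- robot.landmark_of(name, camera): "point" ([x, y, z] in m, in world coordinates, good to about 4 mm: a listed point, or the origin of a listed thing).
The state is a dict: "time": time; "joint_positions": joint angles; "qvel": joint speeds; "joint_torque": joint torques, N m; "tool_pos": TCP position; "ee_rot": TCP orientation; "wrist_force": force on the tool from outside, world axes, zero at the start; "wrist_torque": the same for the moment, N m; "width": finger opening in m.
Only numpy, scipy, OpenCV 4.12 (cv2) and the standard library are available. Lean on these libraries where they do the work, as an engineer would, in place of code of your own. Each camera call takes 0.05 s, during which the arm holds its last target.

## Working session

There is one attempt and no reset: what is moved stays moved. The work goes in short steps, Python scripts to look and compute and a shell command to move; the robot and the scene stay as the last step left them, time stands still between calls to the robot, and variables do not carry over. Pictures are saved under pics/ and viewed, and the job is handed in when it is done.

```bash
ls; mkdir -p pics
cat > h.py <<'E'
import numpy as np, cv2
from bench import robot
from scipy.spatial.transform import Rotation as R
def T(obs=None):
    o=obs or robot.get_obs(); M=np.eye(4); M[:3,:3]=R.from_euler('xyz',o['ee_rot']).as_matrix(); M[:3,3]=o['tool_pos']; return M
def snap(cam,fn):
    t=T(); s=robot.snapshot(cam); cv2.imwrite('pics/'+fn,s['color'])
    s['W']=t@s['mount'] if 'mount' in s else np.array(s['world_from_camera']); return s
def proj(s,p):
    c=np.linalg.inv(s['W'])@np.append(p,1); u=c[:2]/c[2]; u=u*(1+s['k1']*(u@u)); return s['fx']*u[0]+s['cx'],s['fy']*u[1]+s['cy']
def onplane(s,px,z):
    K=np.array([[s['fx'],0,s['cx']],[0,s['fy'],s['cy']],[0,0,1.]])
    u=cv2.undistortPoints(np.array([[px]],float),K,np.array([s['k1'],0,0,0]))[0,0]
    d=s['W'][:3,:3]@np.array([u[0],u[1],1]); o=s['W'][:3,3]; return o+d*(z-o[2])/d[2]
def rows(target,Rm,o=None):
    t=T(o); print('shift mm',np.round(1000*t[:3,:3].T@(np.array(target)-t[:3,3]),1),'turn deg',np.round(np.degrees(R.from_matrix(t[:3,:3].T@Rm).as_rotvec()),1))
E
python3 - <<'E'
from h import *
np.set_printoptions(precision=4,suppress=True)
print(robot.get_obs()); print(T())
for c in ("scene","top","wrist"):
    s=snap(c,c+'0.png'); print(c,s['fx'],s['fy'],s['cx'],s['cy'],s['k1']); print(s['W'])
    for n in "sander key_slot key_grip tray spindle spindle_flat collar_mid collar_screw drum pot_a cutters sprue".split():
        try:
            print(n,[(np.round(d['point'],3),round(d['p'],2)) for d in robot.landmark_of(n,c)[:3]])
        except Exception as e: print(n,e)
E
```

```text
pics
{'time': 0.0, 'joint_positions': array([ 1.2369,  0.0879,  1.3722, -0.    ,  1.6836, -0.1031]), 'qvel': array([-0.0004, -0.001 , -0.0005, -0.0002,  0.0012, -0.0016]), 'joint_torque': array([ -0.0004, -34.0163, -30.2438,   0.0717,   0.0329,  -0.0002]), 'tool_pos': array([0.1257, 0.5349, 0.2043]), 'ee_rot': array([-1.5706,  0.0022,  1.34  ]), 'wrist_force': array([ 0.047 , -0.4386,  0.1895]), 'wrist_torque': array([-0.0403,  0.0268,  0.0474]), 'width': 0.09408647624678053}
[[ 0.2288 -0.0007 -0.9735  0.1257]
 [ 0.9735 -0.0021  0.2288  0.5349]
 [-0.0022 -1.      0.0002  0.2043]
 [ 0.      0.      0.      1.    ]]
scene 372.26613179037565 372.26613179037565 316.58427303014986 195.76089210217074 -0.08805209952985024
[[ 0.7072  0.374  -0.6     1.1972]
 [ 0.7069 -0.3885  0.5911 -0.5245]
 [-0.012  -0.8421 -0.5392  0.6894]
 [ 0.      0.      0.      1.    ]]
sander [(array([0.511, 0.108, 0.001]), 0.93), (array([0.508, 0.108, 0.169]), 0.16)]
key_slot [(array([ 0.52 , -0.046,  0.107]), 0.85), (array([0.508, 0.108, 0.133]), 0.34)]
key_grip [(array([ 0.521, -0.045,  0.133]), 0.62)]
tray [(arr
[... 1384 characters left out ...]
68,  0.058, -0.003]), 0.59)]
pot_a [(array([ 0.707, -0.332,  0.005]), 0.45), (array([ 0.616, -0.336, -0.002]), 0.44)]
cutters [(array([0.461, 0.48 , 0.005]), 0.85)]
sprue [(array([ 0.767, -0.176,  0.002]), 0.94)]
wrist 289.22546168154656 289.22546168154656 316.57499214491645 198.89728307358882 -0.020542362552874418
[[ 0.2282  0.9442  0.2377  0.0559]
 [ 0.9736 -0.2215 -0.0549  0.5518]
 [ 0.0009  0.2439 -0.9698  0.3838]
 [ 0.      0.      0.      1.    ]]
sander []
key_slot []
key_grip []
tray []
spindle it knows: collar_mid, collar_screw, cutters, drum, key_grip, key_slot, pot, sander, spindle_flat, sprue, tray
spindle_flat []
collar_mid []
collar_screw []
drum []
pot_a []
cutters []
sprue []
```

View pics/scene0.png

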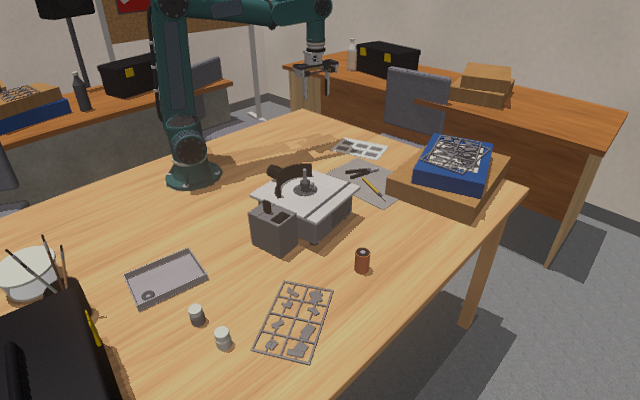

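View pics/top0.png

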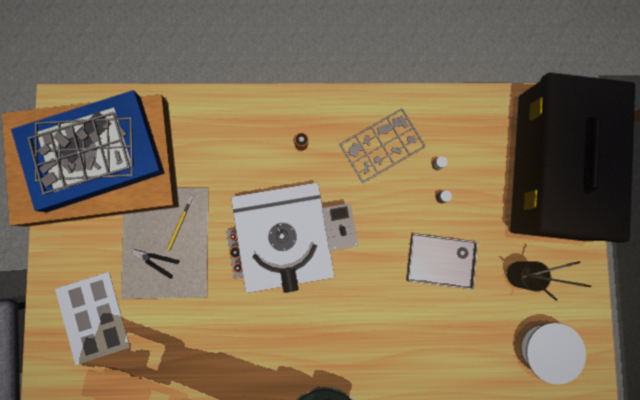

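Run:
```python
import cv2
a=cv2.imread('pics/top0.png')[170:300,220:370]; cv2.imwrite('pics/topz.png',cv2.resize(a,None,fx=5,fy=4.6,interpolation=cv2.INTER_CUBIC)[:600])
a=cv2.imread('pics/scene0.png')[150:260,240:370]; cv2.imwrite('pics/scz.png',cv2.resize(a,None,fx=5,fy=5,interpolation=cv2.INTER_CUBIC))
```

```text
(no output)
```

View pics/topz.png

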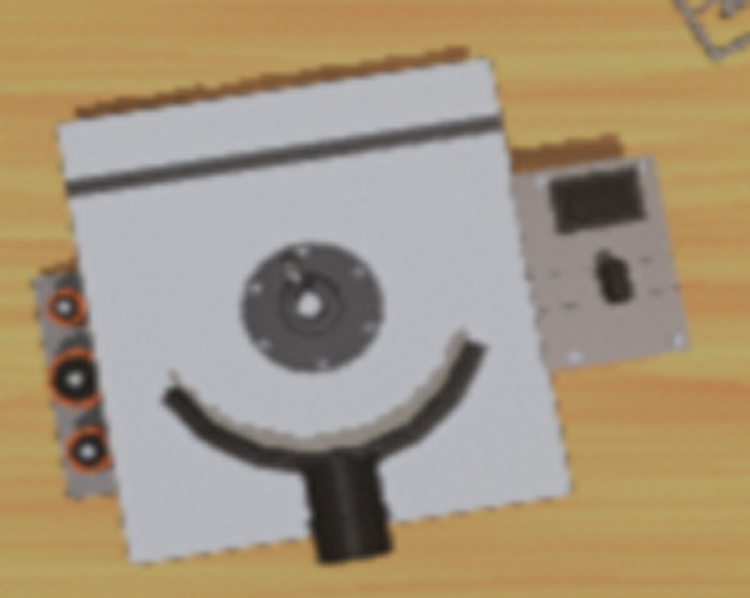

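View pics/scz.png

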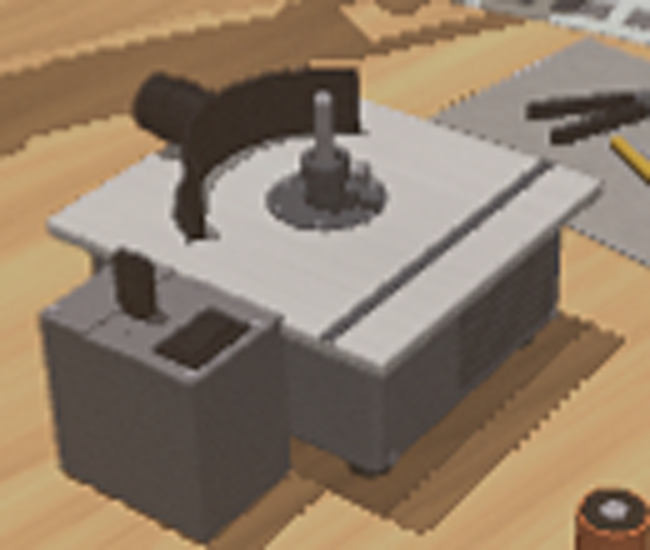

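Run:
```python
from h import *
np.set_printoptions(precision=4,suppress=True)
s=robot.snapshot('top'); s['W']=np.array(s['world_from_camera'])
f=lambda x,y:(x/5+220-.4,y/4.6+170-.4)
c=[onplane(s,f(*p),.110) for p in [(60,123),(490,60),(570,492),(135,562)]]
print(np.array(c)); print('center',np.mean(c,0))
a=lambda v:np.degrees(np.arctan2(v[1],v[0]))
print('yaw',a(c[0]-c[3]),a(c[1]-c[2]),a(c[0]-c[1])-90,a(c[3]-c[2])-90)
print(np.linalg.norm(c[0]-c[3]),np.linalg.norm(c[0]-c[1]))
print('spindletop',onplane(s,f(308,305),.178),'key top',onplane(s,f(607,258),.148), 'screw',onplane(s,f(293,266),.136))
```

```text
[[ 0.6118  0.2342  0.11  ]
 [ 0.6452  0.0152  0.11  ]
 [ 0.4071 -0.0218  0.11  ]
 [ 0.3725  0.1957  0.11  ]]
center [0.5092 0.1058 0.11  ]
yaw 9.133705168800523 8.828265833886531 8.672803125933143 9.026611482661067
0.24240490503901693 0.22149391920353562
spindletop [0.5082 0.1067 0.178 ] key top [ 0.5326 -0.0392  0.148 ] screw [0.5305 0.1154 0.136 ]
```

```bash
cat >> h.py <<'E'
def down(yawdeg):
    y=np.radians(yawdeg); x=np.array([np.cos(y),np.sin(y),0]); yy=np.array([0,0,-1.]); return np.stack([x,yy,np.cross(x,yy)],1)
E
python3 -c "
from h import *
rows([.521,-.045,.26],down(98.9))"
```

```text
shift mm [-474.6  -54.5 -517.5] turn deg [  0.  -22.1   0. ]
```

```bash
python3 -m creep '[[-38,-20,-41,0,-5,0,0],[-76,-40,-82,0,-10,0,0],[-115,-55,-125,0,-15,0,0],[-155,-55,-168,0,-20,0,0],[-195,-55,-211,0,-22.1,0,0]]'; python3 -c "
from h import *
rows([.521,-.045,.26],down(98.9))"
```

```text
time: 2.48
tool_pos: [0.2874, 0.2958, 0.261]
ee_rot: [-1.573, -0.001, 1.728]
wrist_force: [0.8, 0.6, 0.2]
width: 0.0942
shift mm [-373.2    1.1 -177.4] turn deg [0.1 0.1 0. ]
```

```bash
python3 -m creep '[[-54,0,-25,0,0,0,0],[-108,0,-50,0,0,0,0],[-162,0,-76,0,0,0,0],[-216,0,-102,0,0,0,0],[-270,0,-128,0,0,0,0]]';python3 -m creep '[[-53,0,-25,0,0,0,0],[-103,1,-49,0,0,0,0],[-103,1,-49,0,0,0,0]]'
python3 - <<'E'
from h import *
print(T()[:3,3]); s=snap('wrist','w1.png'); 
for n in ['key_grip','key_slot','spindle_flat','collar_screw','collar_mid']:
    print(n,[(np.round(d['point'],4),round(d['p'],2)) for d in robot.landmark_of(n,'wrist')[:2]])
print(proj(s,[.521,-.045,.148]))
E
```

```text
time: 3.1
tool_pos: [0.4556, 0.0485, 0.2608]
ee_rot: [-1.572, -0.0, 1.725]
wrist_force: [1.3, 0.3, 0.3]
width: 0.094
time: 3.48
tool_pos: [0.52, -0.0469, 0.2579]
ee_rot: [-1.568, -0.0, 1.721]
wrist_force: [-1.1, -0.7, 0.2]
width: 0.0941
[ 0.51998609 -0.04688071  0.25786337]
key_grip []
key_slot [(array([ 0.5194, -0.0422,  0.1134]), 0.93)]
spindle_flat [(array([0.5064, 0.1048, 0.1675]), 0.84), (array([ 0.7693,  0.0571, -0.002 ]), 0.39)]
collar_screw [(array([0.5324, 0.1197, 0.1345]), 0.81)]
collar_mid [(array([0.5041, 0.1053, 0.1386]), 0.83), (array([0.5372, 0.1202, 0.134 ]), 0.3)]
(np.float64(317.5947799568575), np.float64(199.61042309798182))
```

View pics/w1.png

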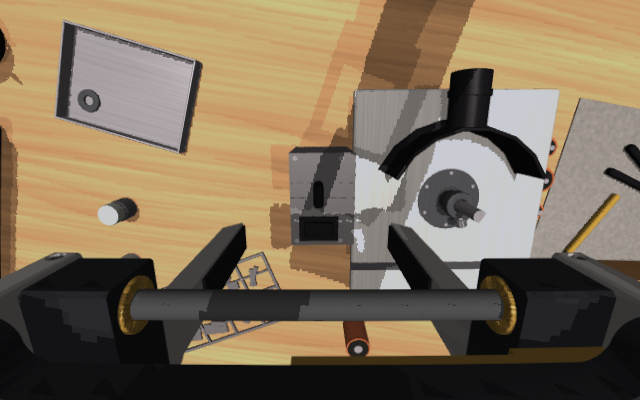

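Run:
```python
import cv2
a=cv2.imread('pics/w1.png'); cv2.imwrite('pics/w1z.png',cv2.resize(a[140:250,280:500],None,fx=3.6,fy=3.6,interpolation=cv2.INTER_CUBIC))
cv2.imwrite('pics/w1k.png',cv2.resize(a[165:225,290:350],None,fx=9,fy=9,interpolation=cv2.INTER_CUBIC))
```

```text
(no output)
```

View pics/w1z.png

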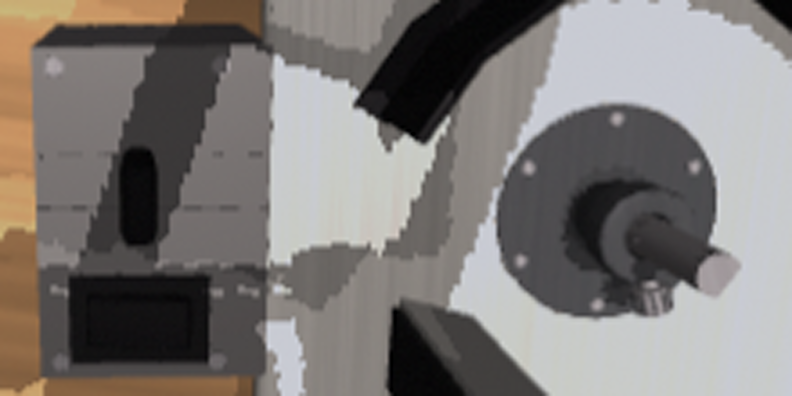

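View pics/w1k.png

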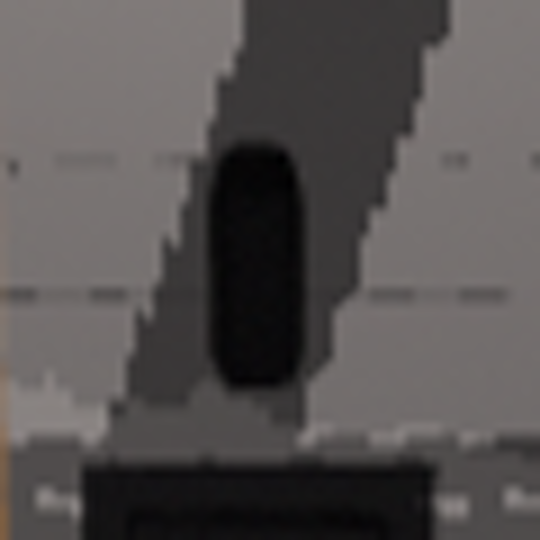

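Run:
```python
from h import *
np.set_printoptions(precision=4,suppress=True)
s=robot.snapshot('wrist'); s['W']=T()@s['mount']
print(T()[:3,3])
print('keytop',onplane(s,(317.9,195.6),.148))
for n,u in [('box NW',(35,48)),('box NE',(268,48)),('box SE',(266,376)),('box SW',(42,376))]:
    print(n,onplane(s,(u[0]/3.6+280-.4,u[1]/3.6+140-.4),.112))
print('spt',onplane(s,(719/3.6+280-.4,275/3.6+140-.4),.178),'disc',onplane(s,(607/3.6+279.6,211/3.6+139.6),.11))
print('screw',onplane(s,(654/3.6+279.6,300/3.6+139.6),.133))
```

```text
[ 0.5187 -0.0427  0.2601]
keytop [ 0.5164 -0.0411  0.148 ]
box NW [ 0.4814 -0.0789  0.112 ]
box NE [ 0.47   -0.0073  0.112 ]
box SE [0.5778 0.0127 0.112 ]
box SW [ 0.5896 -0.0619  0.112 ]
spt [0.5049 0.1122 0.178 ] disc [0.5045 0.1124 0.11  ]
screw [0.5259 0.123  0.133 ]
```

Run:
```python
from h import *
np.set_printoptions(precision=4,suppress=True)
print(T()[:3,3],robot.get_obs()['ee_rot'])
s=snap('wrist','w2.png')
a=cv2.imread('pics/w2.png'); cv2.imwrite('pics/w2z.png',cv2.resize(a[140:250,280:500],None,fx=3.6,fy=3.6,interpolation=cv2.INTER_CUBIC))
```

```text
[ 0.5187 -0.0427  0.2601] [-1.5719  0.0002  1.7276]
```

View pics/w2z.png

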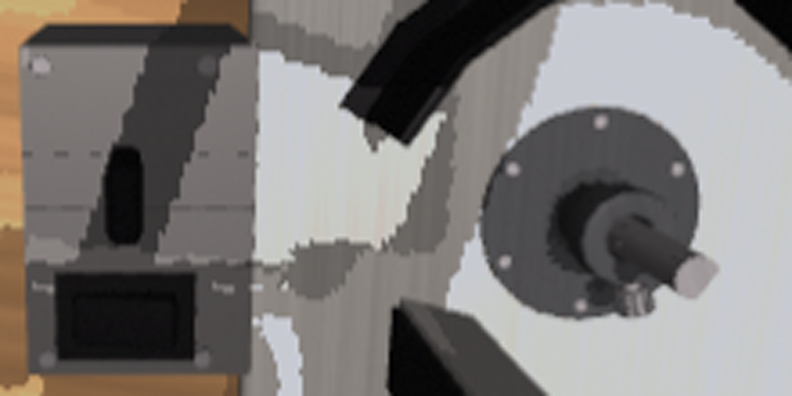

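Run:
```python
from h import *
np.set_printoptions(precision=4,suppress=True)
s=robot.snapshot('wrist'); s['W']=T()@s['mount']
f=lambda u:(u[0]/3.6+279.6,u[1]/3.6+139.6)
print('keytop',onplane(s,(314,195.6),.148))
b=[onplane(s,f(u),.112) for u in [(22,47),(256,47),(250,373),(30,373)]]
print(np.array(b))
print('spt',onplane(s,f((699,273)),.178),'disc',onplane(s,f((591,212)),.11),'screw',onplane(s,f((636,300)),.133))
k=onplane(s,(314,195.6),.148)
rows([k[0],k[1],.117],down(98.9))
```

```text
keytop [ 0.5171 -0.0453  0.148 ]
[[ 0.4818 -0.0831  0.112 ]
 [ 0.4704 -0.0113  0.112 ]
 [ 0.5776  0.0068  0.112 ]
 [ 0.5892 -0.0663  0.112 ]]
spt [0.5053 0.1064 0.178 ] disc [0.5057 0.1069 0.11  ] screw [0.5268 0.1171 0.133 ]
shift mm [ -2.  143.    2.2] turn deg [ 0.1  0.1 -0. ]
```

```bash
python3 -m creep '[[-1,45,1,0,0,0,120],[-2,90,2,0,0,0,120],[-2,130,2,0,0,0,120],[-2,143,2,0,0,0,120],[-2,143,2,0,0,0,255]]';python3 -m creep '[[0,0,0,0,0,0,255],[0,0,0,0,0,0,255],[0,0,0,0,0,0,255]]'
python3 - <<'E'
from h import *
print(T()[:3,3]); s=snap('wrist','w3.png')
E
```

```text
time: 4.55
tool_pos: [0.5172, -0.0459, 0.1165]
ee_rot: [-1.57, -0.0, 1.726]
wrist_force: [0.9, 0.1, 0.1]
width: 0.0474
time: 4.92
tool_pos: [0.5181, -0.0463, 0.1177]
ee_rot: [-1.573, 0.001, 1.726]
wrist_force: [-0.2, 0.4, 0.1]
width: 0.0176
[ 0.51805572 -0.04629832  0.11765848]
```

View pics/w3.png

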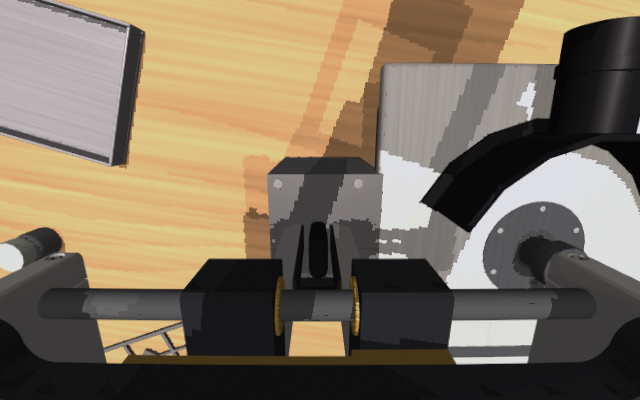

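```bash
python3 -m creep '[[0,0,0,0,0,0,255],[0,0,0,0,0,0,255],[0,0,0,0,0,0,255]]'; python3 -m creep '[[0,-3,0,0,0,0,255],[0,-6,0,0,0,0,255],[0,-10,0,0,0,0,255],[0,-18,0,0,0,0,255],[0,-26,0,0,0,0,255]]'
python3 - <<'E'
from h import *
print(T()[:3,3]); s=snap('wrist','w4.png')
E
```

```text
time: 5.35
tool_pos: [0.5177, -0.0462, 0.117]
ee_rot: [-1.572, 0.0, 1.726]
wrist_force: [0.0, -0.0, 3.3]
width: 0.01
time: 5.98
tool_pos: [0.5177, -0.0464, 0.1446]
ee_rot: [-1.572, 0.001, 1.726]
wrist_force: [0.3, -0.4, -0.7]
width: 0.01
[ 0.51774285 -0.04636728  0.14464975]
```

View pics/w4.png

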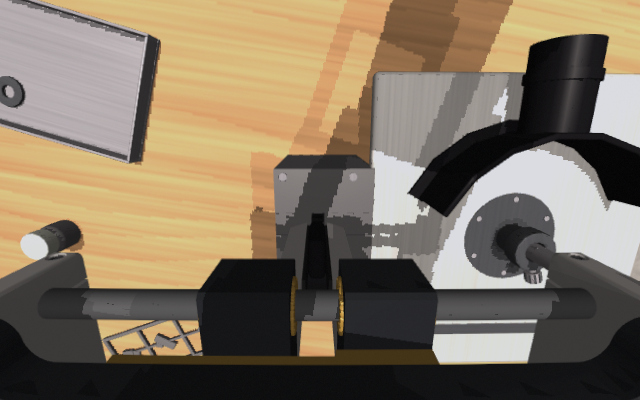

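Run:
```python
from h import *
rows([.445,-.287,.16],down(57)@R.from_euler('x',-45,degrees=True).as_matrix())
```

```text
shift mm [-226.3  -14.   109.7] turn deg [-42.7  39.7  16.4]
```

```bash
python3 -m creep '[[0,-35,0,0,0,0,255],[-50,-40,24,0,10,0,255],[-102,-40,50,0,20,0,255],[-154,-40,75,0,30,0,255],[-200,-40,97,0,40,0,255]]'; python3 -m creep '[[0,0,0,0,1.9,0,255]]'
python3 - <<'E'
from h import *
rows([.445,-.287,.16],down(57))
rows([.445,-.287,.14],down(57)@R.from_euler('x',-45,degrees=True).as_matrix())
E
```

```text
time: 6.65
tool_pos: [0.4517, -0.2607, 0.184]
ee_rot: [-1.573, 0.0, 1.021]
wrist_force: [0.3, 0.2, -1.1]
width: 0.0096
time: 6.78
tool_pos: [0.4513, -0.2619, 0.1835]
ee_rot: [-1.572, 0.001, 0.988]
wrist_force: [-0.2, 1.0, -0.3]
width: 0.0099
shift mm [-24.4  23.5  -8.6] turn deg [ 0.1 -0.4 -0.1]
shift mm [-24.4  43.5  -8.6] turn deg [-44.9  -0.4  -0.2]
```

```bash
python3 -m creep '[[-10,0,-3,-10,0,0,255],[-18,0,-5,-20,0,0,255],[-24,10,-8,-30,0,0,255],[-24,20,-8,-40,0,0,255],[-24,43,-8,-45,0,0,255]]'; python3 -m creep '[[0,0,0,0,0,0,255]]'
python3 - <<'E'
from h import *
print(T()[:3,3]); print(robot.get_obs()['joint_positions'])
s=snap('wrist','w5.png'); s=snap('scene','s5.png')
print([(np.round(d['point'],4),round(d['p'],2)) for d in robot.landmark_of('tray','wrist')[:2]])
print([(np.round(d['point'],4),round(d['p'],2)) for d in robot.landmark_of('key_grip','scene')[:2]])
rows([.451,-.290,.0330],down(57)@R.from_euler('x',-45,degrees=True).as_matrix())
E
```

```text
time: 7.4
tool_pos: [0.4459, -0.2817, 0.1403]
ee_rot: [-2.362, 0.0, 0.996]
wrist_force: [-0.3, 0.1, -0.8]
width: 0.0096
time: 7.52
tool_pos: [0.4431, -0.2792, 0.133]
ee_rot: [-2.345, -0.002, 0.996]
wrist_force: [0.3, 0.0, -0.6]
width: 0.0096
[ 0.4430659  -0.27915302  0.13297197]
[-0.75816656 -0.48503968  2.18915415  0.20666079  0.68206759 -1.86241885]
[(array([ 0.4381, -0.3309, -0.0019]), 0.89)]
[(array([ 0.4388, -0.2772,  0.1523]), 0.6), (array([0.5089, 0.1066, 0.001 ]), 0.39)]
shift mm [-2.9 81.9 75.5] turn deg [ 0.3  0.1 -0. ]
```

View pics/w5.png

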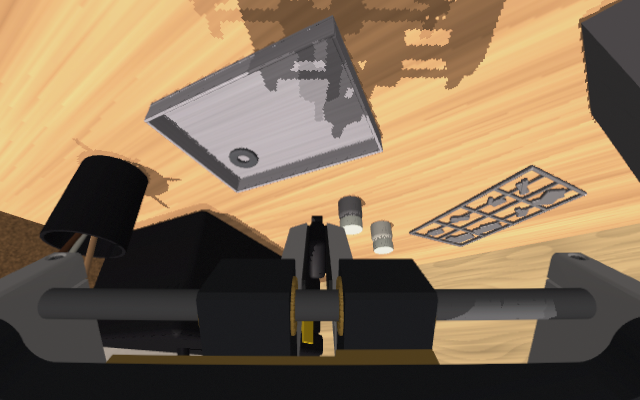

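View pics/s5.png

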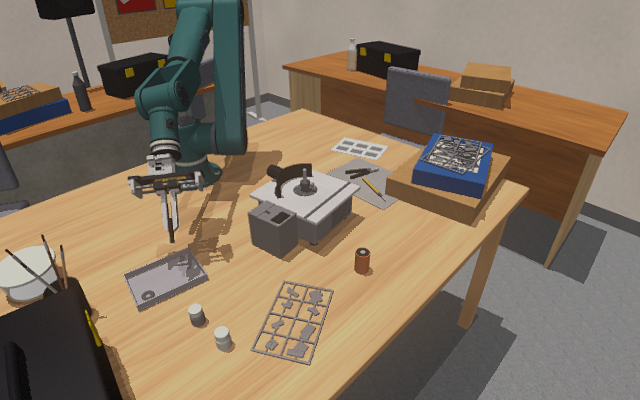

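```bash
python3 -m creep '[[-1,20,19,0,0,0,255],[-2,40,37,0,0,0,255],[-3,60,55,0,0,0,255],[-3,76,70,0,0,0,255],[-3,76,70,0,0,0,255]]'
python3 - <<'E'
from h import *
print(T()[:3,3]); print(robot.get_obs()['joint_positions'])
s=snap('wrist','w6.png'); s=snap('scene','s6.png')
cv2.imwrite('pics/s6z.png',cv2.resize(s['color'][160:330,90:250],None,fx=3.5,fy=3.5))
rows([.451,-.290,.0330],down(57)@R.from_euler('x',-45,degrees=True).as_matrix())
E
```

```text
time: 8.35
tool_pos: [0.4489, -0.2885, 0.0363]
ee_rot: [-2.355, -0.001, 0.995]
wrist_force: [-0.3, 0.2, -0.7]
width: 0.01
[ 0.44894177 -0.28847045  0.03632162]
[-0.76690222 -0.30406189  2.29632049  0.35540307  0.39728129 -2.03625978]
shift mm [0.2 5.1 3.2] turn deg [ 0.2  0.  -0. ]
```

View pics/s6z.png

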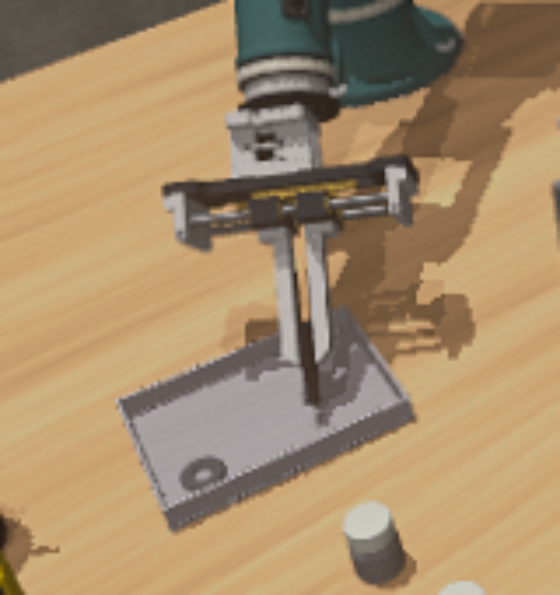

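View pics/w6.png

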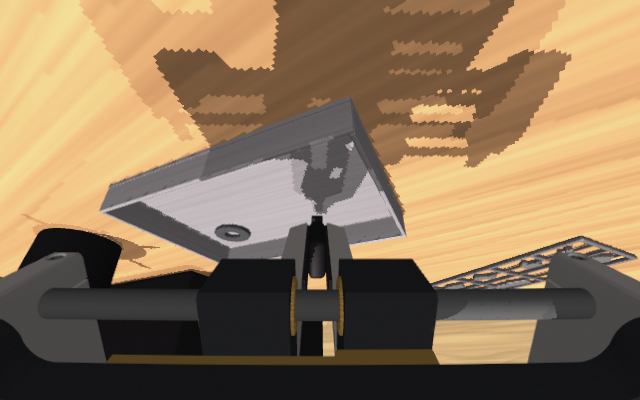

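```bash
python3 -m creep '[[0,2,2,0,0,0,255],[0,4,3.5,0,0,0,255],[0,5,4,0,0,0,255]]'
```

```text
time: 8.82
tool_pos: [0.4487, -0.2885, 0.0301]
ee_rot: [-2.357, -0.0, 0.994]
wrist_force: [1.0, -0.3, 0.1]
width: 0.0096
```

```bash
python3 -m creep '[[0,1,1,0,0,0,255],[0,2,2,0,0,0,255]]'
```

```text
time: 9.07
tool_pos: [0.4486, -0.2885, 0.027]
ee_rot: [-2.356, -0.0, 0.994]
wrist_force: [-1.8, 0.9, 1.4]
width: 0.0097
```

Light contact. Open gently to ~45 mm.

```bash
python3 -m creep '[[0,0,0,0,0,0,200],[0,0,0,0,0,0,160],[0,0,0,0,0,0,130],[0,0,0,0,0,0,130]]'
python3 - <<'E'
from h import *
s=snap('scene','s7.png')
cv2.imwrite('pics/s7z.png',cv2.resize(s['color'][160:330,90:250],None,fx=3.5,fy=3.5))
E
```

```text
time: 9.57
tool_pos: [0.4486, -0.2885, 0.0271]
ee_rot: [-2.356, -0.0, 0.994]
wrist_force: [1.2, 0.2, -0.2]
width: 0.0449
```

View pics/s7z.png

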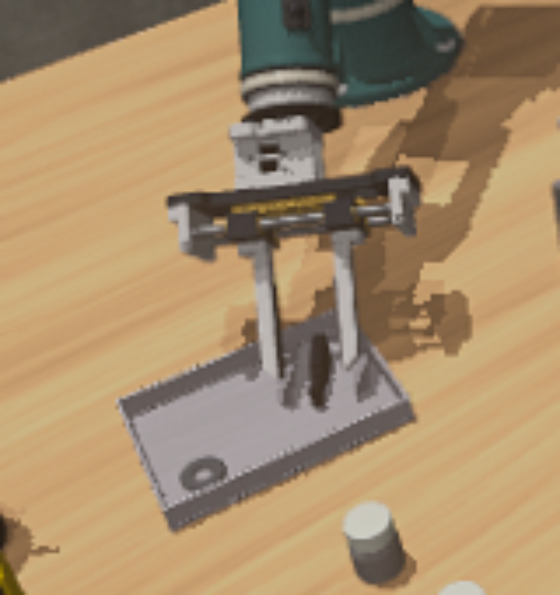

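```bash
python3 -m creep '[[0,-20,-20,0,0,0,130],[0,-50,-50,10,0,0,130],[0,-85,-85,20,0,0,130],[0,-120,-120,30,0,0,130],[0,-140,-140,40,0,0,130]]';python3 -m creep '[[0,0,0,5,0,0,130]]'
python3 - <<'E'
from h import *
print(T()[:3,3],robot.get_obs()['ee_rot'],robot.get_obs()['joint_positions'])
s=snap('wrist','w8.png')
print([(np.round(d['point'],4),round(d['p'],2)) for d in robot.landmark_of('key_grip','wrist')[:2]])
rows([.507,.1065,.26],down(98.9))
E
```

```text
time: 10.25
tool_pos: [0.4488, -0.2887, 0.2276]
ee_rot: [-1.732, -0.0, 0.995]
wrist_force: [-0.2, -0.4, 0.5]
width: 0.0461
time: 10.38
tool_pos: [0.4516, -0.2907, 0.2295]
ee_rot: [-1.652, 0.0, 0.996]
wrist_force: [-0.1, 1.1, -0.2]
width: 0.0464
[ 0.45160006 -0.29067844  0.22946082] [-1.65234641e+00  1.31163264e-06  9.96006412e-01] [-0.6832838  -0.00890793  1.42532872  0.00884311  1.64409617 -1.67828493]
[(array([ 0.422 , -0.2685,  0.0181]), 0.63)]
shift mm [363.4 -48.3 164.8] turn deg [  4.1 -41.8  -1.5]
```

View pics/w8.png

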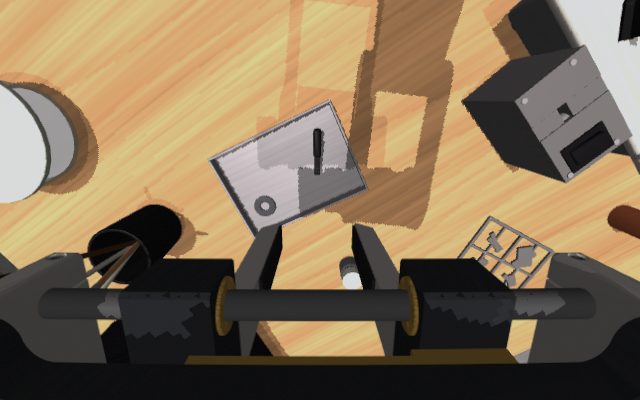

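```bash
python3 -m creep '[[45,-15,18,4,-8,-1,130],[95,-30,41,4,-16,-1,130],[145,-30,64,4,-25,-1,130],[195,-30,87,4,-34,-1,130],[245,-30,110,4,-41.8,-1,130]]'
python3 - <<'E'
from h import *
rows([.507,.1065,.22],down(98.9))
E
```

```text
time: 11.1
tool_pos: [0.4869, -0.0202, 0.2445]
ee_rot: [-1.569, 0.008, 1.73]
wrist_force: [1.1, -1.2, 0.4]
width: 0.0461
shift mm [122.1  23.5 -39.9] turn deg [-0.1  0.2 -0.5]
```

```bash
python3 -m creep '[[50,0,-18,0,0,-0.5,130],[100,10,-36,0,0,-0.5,130],[122,23,-40,0,0,-0.5,130],[122,23,-40,0,0,-0.5,130]]'; python3 -m creep '[[0,0,0,0,0,0,130]]';python3 - <<'E'
from h import *
np.set_printoptions(precision=4,suppress=True)
print(T()[:3,3],robot.get_obs()['ee_rot'])
s=snap('wrist','w9.png')
u=proj(s,[.507,.1065,.178]); print(u)
u=[int(v) for v in u]
cv2.imwrite('pics/w9z.png',cv2.resize(s['color'][u[1]-35:u[1]+45,u[0]-50:u[0]+50],None,fx=7,fy=7,interpolation=cv2.INTER_CUBIC))
for n in ['spindle_flat','collar_screw','collar_mid','sander']:
    print(n,[(np.round(d['point'],4),round(d['p'],2)) for d in robot.landmark_of(n,'wrist')[:2]])
E
```

```text
time: 11.6
tool_pos: [0.5068, 0.1055, 0.2193]
ee_rot: [-1.566, -0.001, 1.728]
wrist_force: [0.3, -0.3, 0.1]
width: 0.046
time: 11.72
tool_pos: [0.5082, 0.1036, 0.2216]
ee_rot: [-1.569, 0.0, 1.725]
wrist_force: [0.1, -1.1, -0.1]
width: 0.0466
[0.5082 0.1036 0.2216] [-1.5695  0.0003  1.7248]
(np.float64(319.68818370213216), np.float64(217.16434183126017))
spindle_flat [(array([0.5093, 0.1075, 0.1661]), 0.66)]
collar_screw [(array([0.5335, 0.1195, 0.1314]), 0.86)]
collar_mid [(array([0.5028, 0.1047, 0.1347]), 0.83), (array([0.4617, 0.4817, 0.0031]), 0.7)]
sander [(array([0.5086, 0.106 , 0.0044]), 0.89)]
```

View pics/w9z.png

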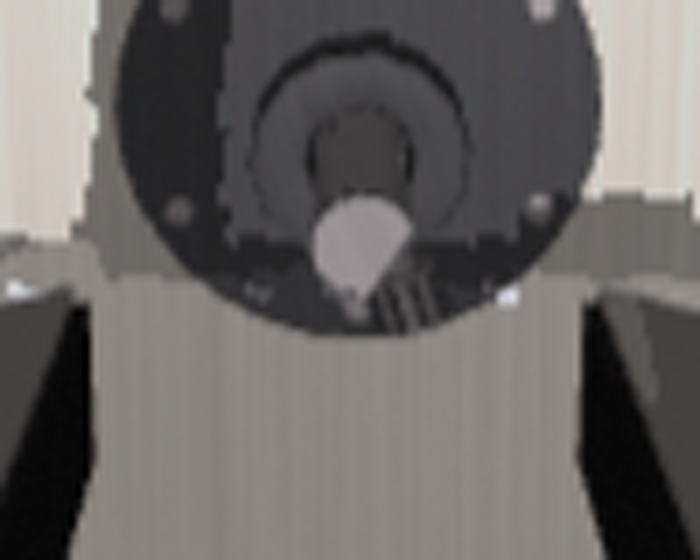

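Run:
```python
import cv2,numpy as np
a=cv2.imread('pics/w9.png')
cv2.imwrite('pics/w9y.png',cv2.resize(a[205:235,308:348],None,fx=18,fy=18,interpolation=cv2.INTER_LANCZOS4))
```

```text
(no output)
```

View pics/w9y.png

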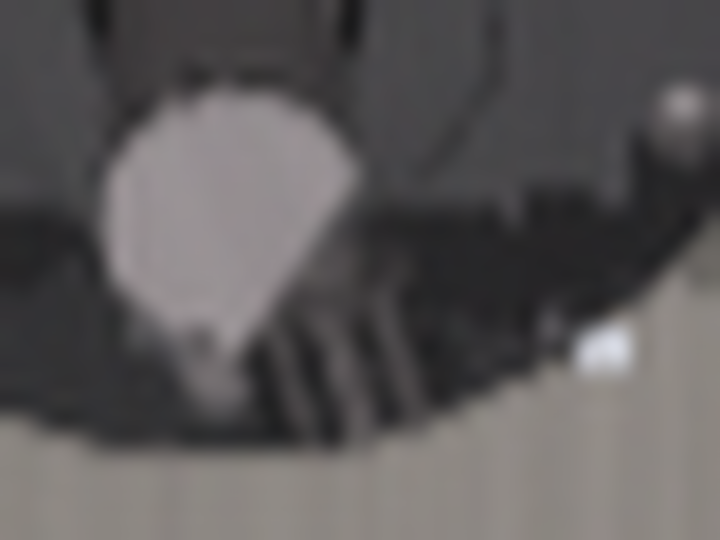

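Run:
```python
from h import *
np.set_printoptions(precision=4,suppress=True)
t=np.array([.5082,.1036,.2216]); 
s=robot.snapshot('wrist'); M=np.eye(4);M[:3,:3]=R.from_euler('xyz',[-1.5695,.0003,1.7248]).as_matrix();M[:3,3]=t; s['W']=M@s['mount']
f=lambda u:(u[0]/18+307.53,u[1]/18+204.53)
a,b,c=[onplane(s,f(u),.178) for u in [(355,172),(235,362),(230,215)]]
n=np.array([-(b-a)[1],(b-a)[0]]); n*=np.sign(n@((a+b)/2-c)[:2])
print(c,np.linalg.norm(b-a),np.degrees(np.arctan2(n[1],n[0])), n@((a+b)/2-c)[:2]/np.linalg.norm(n))
k=onplane(s,f((355,350)),.135); print('screw head',k,np.degrees(np.arctan2(k[1]-c[1],k[0]-c[0])))
print(T()[:3,3]); 
rows([c[0],c[1],.149],down(68))
```

```text
[0.5063 0.1069 0.178 ] 0.01038943837778227 68.08175466758868 0.0037536606702025196
screw head [0.5261 0.1174 0.135 ] 27.94175886647394
[0.509  0.1037 0.2221]
shift mm [ 3.6 73.1  2.1] turn deg [-0.  30.8  0. ]
```

```bash
python3 -m creep '[[3.4,0,1.4,0,10,0,130],[3.4,10,1.4,0,20,0,130],[3.4,25,1.4,0,30.5,0,130],[3.4,60,1.4,0,30.8,0,130],[3.4,72,1.4,0,30.8,0,130]]'; python3 -m creep '[[0,0,0,0,0,0,150],[0,0,0,0,0,0,200]]';python3 - <<'E'
from h import *
np.set_printoptions(precision=4,suppress=True)
print(T()[:3,3],robot.get_obs()['ee_rot'],robot.get_obs()['joint_positions'])
s=snap('wrist','w10.png')
rows([.507,.1068,.149],down(68))
E
```

```text
time: 12.65
tool_pos: [0.5056, 0.1071, 0.1475]
ee_rot: [-1.566, 0.002, 1.187]
wrist_force: [-0.4, -0.5, -0.2]
width: 0.0462
time: 12.9
tool_pos: [0.5076, 0.1076, 0.1512]
ee_rot: [-1.572, -0.001, 1.188]
wrist_force: [0.5, -0.3, -0.8]
width: 0.0321
[0.5076 0.1076 0.1512] [-1.5716 -0.0007  1.1877] [ 0.0994  0.0342  1.5342  0.0002  1.5721 -1.0883]
shift mm [-1.1  2.3  0.3] turn deg [0.1 0.1 0. ]
```

View pics/w10.png

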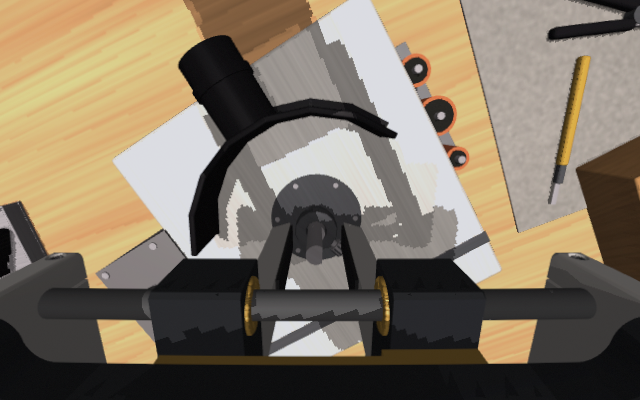

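Spindle top is at about (315,250), midway between the fingers (275–350). Close on it.

```bash
python3 -m creep '[[-1,2,0,0,0,0,215],[-1,2,0,0,0,0,225],[-1,2,0,0,0,0,255],[-1,2,0,0,0,0,255],[-1,2,0,0,0,0,255]]'; python3 -m creep '[[0,0,0,0,0,0,255],[0,0,0,0,0,0,255]]'
```

```text
time: 13.58
tool_pos: [0.5064, 0.1064, 0.148]
ee_rot: [-1.57, 0.001, 1.188]
wrist_force: [-0.8, -1.7, 1.3]
width: 0.0091
time: 13.82
tool_pos: [0.5063, 0.1064, 0.1479]
ee_rot: [-1.57, 0.001, 1.188]
wrist_force: [-1.2, -2.0, 2.1]
width: 0.0089
```

```bash
python3 -m creep '[[0,0,0,0,8,0,255],[0,0,0,0,16,0,255],[0,0,0,0,24,0,255],[0,0,0,0,32,0,255],[0,0,0,0,40,0,255]]'; python3 -m creep '[[0,0,0,0,8,0,255],[0,0,0,0,16,0,255],[0,0,0,0,19.1,0,255],[0,0,0,0,19.1,0,255],[0,0,0,0,19.1,0,255]]'; python3 -c "
from h import *
print(T()[:3,3],robot.get_obs()['ee_rot'],robot.get_obs()['width'],robot.get_obs()['wrist_torque'])
s=snap('wrist','w11.png')"
```

```text
time: 14.45
tool_pos: [0.5065, 0.1077, 0.1479]
ee_rot: [-1.569, -0.0, 0.486]
wrist_force: [-0.3, 1.3, 2.2]
width: 0.0089
time: 15.08
tool_pos: [0.5069, 0.1081, 0.148]
ee_rot: [-1.568, -0.001, 0.158]
wrist_force: [1.8, 4.1, 2.2]
width: 0.009
[0.50685512 0.10807721 0.14795113] [-1.56796144e+00 -5.39296815e-04  1.57893274e-01] 0.009024754661392262 [ 0.742783   -0.21779848  0.02083791]
```

View pics/w11.png

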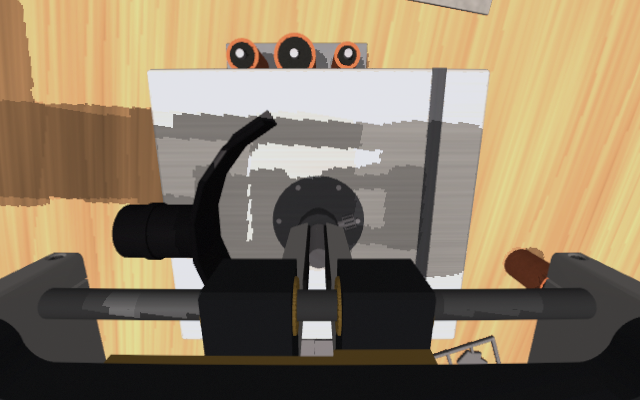

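```bash
python3 -m creep '[[0,0,0,0,0,0,180],[0,0,0,0,0,0,130],[0,-30,0,0,0,0,130],[0,-73,0,0,0,0,130],[0,-73,0,0,0,0,130]]'; python3 -m creep '[[0,0,0,0,0,0,130]]'
python3 - <<'E'
from h import *
np.set_printoptions(precision=4,suppress=True)
print(T()[:3,3],robot.get_obs()['ee_rot'],robot.get_obs()['joint_positions'])
s=snap('wrist','w12.png')
u=proj(s,[.507,.1065,.178]); print(u); u=[int(v) for v in u]; print(u)
cv2.imwrite('pics/w12z.png',cv2.resize(s['color'][u[1]-25:u[1]+15,u[0]-20:u[0]+30],None,fx=14,fy=14,interpolation=cv2.INTER_LANCZOS4))
E
```

```text
time: 15.75
tool_pos: [0.5083, 0.1063, 0.2245]
ee_rot: [-1.572, -0.006, 0.156]
wrist_force: [0.3, -0.5, -0.3]
width: 0.0455
time: 15.88
tool_pos: [0.506, 0.1063, 0.2196]
ee_rot: [-1.571, 0.003, 0.156]
wrist_force: [-0.6, 0.0, 0.2]
width: 0.046
[0.506  0.1063 0.2196] [-1.5709  0.003   0.156 ] [ 0.0975  0.0137  1.4198 -0.0003  1.7112 -0.0585]
(np.float64(319.3961362090575), np.float64(218.00072462307654))
[319, 218]
```

View pics/w12z.png

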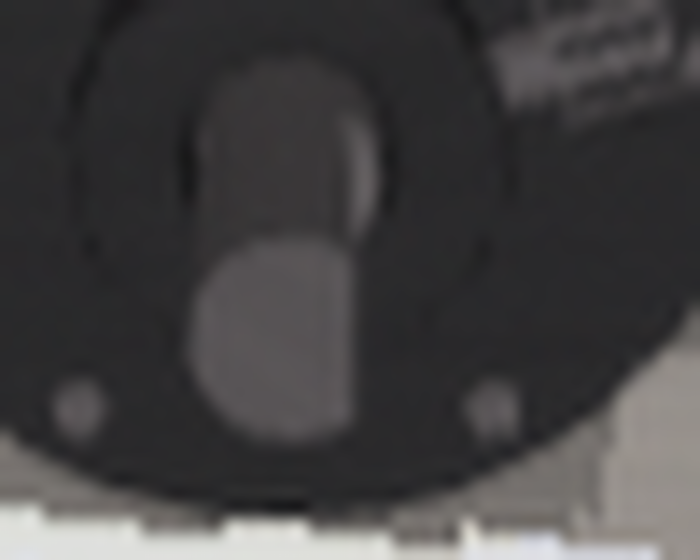

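Run:
```python
import cv2,numpy as np
a=cv2.imread('pics/w12.png')[180:230,300:370]
a=cv2.convertScaleAbs(a,alpha=2.0,beta=10)
cv2.imwrite('pics/w12y.png',cv2.resize(a,None,fx=11,fy=11,interpolation=cv2.INTER_CUBIC))
```

```text
(no output)
```

View pics/w12y.png

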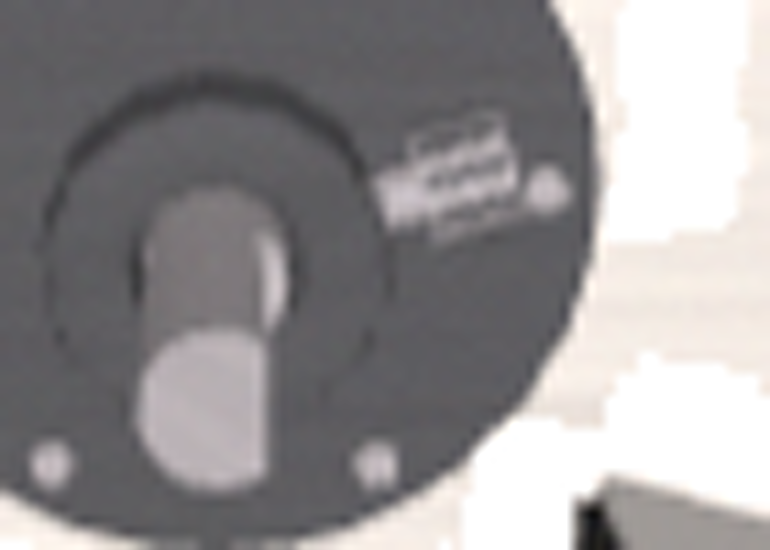

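Run:
```python
from h import *
np.set_printoptions(precision=4,suppress=True)
M=np.eye(4);M[:3,:3]=R.from_euler('xyz',[-1.5709,.003,.156]).as_matrix();M[:3,3]=[.506,.1063,.2196]
s=robot.snapshot('wrist'); s['W']=M@s['mount']
f=lambda u:(u[0]/11+299.55,u[1]/11+179.55)
c=onplane(s,f((217,408)),.178); print('axis',c)
a=lambda v:np.degrees(np.arctan2(v[1],v[0]))
for u in [(390,200),(422,184),(515,165)]:
    p=onplane(s,f(u),.133); print(p,np.linalg.norm((p-c)[:2]),a(p-c)-8.95)
p0=onplane(s,f((422,184)),.133);p1=onplane(s,f((515,165)),.133);print(a(p1-p0)-8.95)
print(T()[:3,3])
for y in (112,116): rows([c[0],c[1],.118],down(y))
```

```text
axis [0.5067 0.1076 0.178 ]
[0.5209 0.1143 0.133 ] 0.01574683551102418 16.320177036397254
[0.5234 0.1162 0.133 ] 0.018762332602841752 18.132341289811073
[0.531  0.1191 0.133 ] 0.026828940767238376 16.27494221222483
11.96892381822883
[0.5055 0.1064 0.2186]
shift mm [  1.9 100.6   1. ] turn deg [  -0.3 -103.1   -0.2]
shift mm [  1.9 100.6   1. ] turn deg [  -0.3 -107.1   -0.2]
```

```bash
python3 -m creep '[[1,0,0.5,0,10.5,0,105],[2,0,1,0,21,0,105],[2,0,1,0,31.5,0,105],[2,0,1,0,42,0,105],[2,0,1,0,52.5,0,105]]'; python3 -m creep '[[0,0,0,0,10.5,0,105],[0,0,0,0,21,0,105],[0,0,0,0,21,0,105]]'
python3 - <<'E'
from h import *
np.set_printoptions(precision=4,suppress=True)
print(T()[:3,3],robot.get_obs()['ee_rot'],robot.get_obs()['joint_positions'])
s=snap('wrist','w13.png')
cv2.imwrite('pics/w13z.png',cv2.convertScaleAbs(cv2.resize(s['color'][160:260,260:390],None,fx=6,fy=6,interpolation=cv2.INTER_CUBIC),alpha=1.5))
rows([.5067,.1072,.117],down(-64.6))
E
```

```text
time: 16.6
tool_pos: [0.5075, 0.1078, 0.2187]
ee_rot: [-1.575, 0.003, -0.766]
wrist_force: [0.2, -0.1, 0.1]
width: 0.0549
time: 16.98
tool_pos: [0.5075, 0.1078, 0.219]
ee_rot: [-1.575, 0.002, -1.124]
wrist_force: [0.1, -0.2, 0.1]
width: 0.0552
[0.5075 0.1078 0.219 ] [-1.575   0.0016 -1.1244] [0.1    0.0189 1.4156 0.0001 1.7115 1.2244]
shift mm [  0.3 102.3  -0.8] turn deg [ 0.2  0.2 -0.1]
```

View pics/w13z.png

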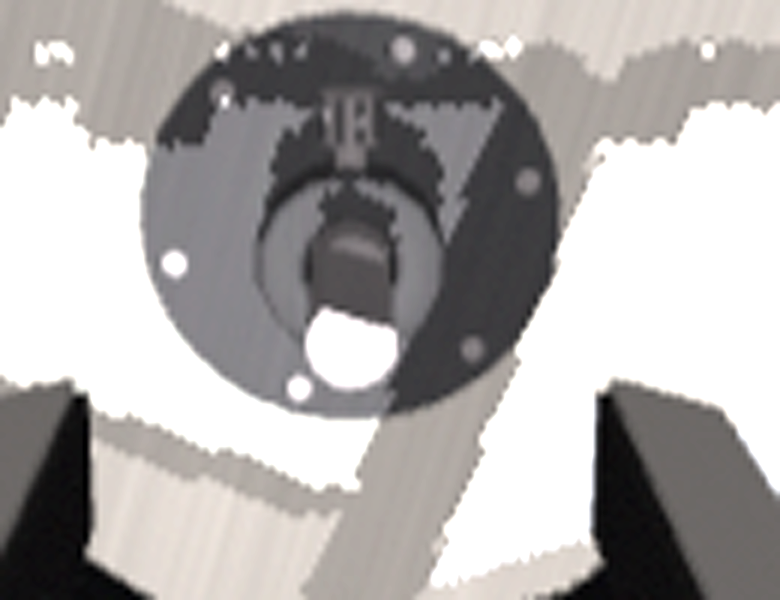

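```bash
python3 -m creep '[[0,30,-1,0,0,0,105],[0,60,-1,0,0,0,105],[0,80,-1,0,0,0,105],[0,95,-1,0,0,0,105],[0,101,-1,0,0,0,105]]'; python3 -m creep '[[0,0,0,0,0,0,160],[0,0,0,0,0,0,190],[0,0,0,0,0,0,255],[0,0,0,0,0,0,255],[0,0,0,0,0,0,255]]'; python3 -m creep '[[0,0,0,0,0,0,255]]'; python3 -c "
from h import *
s=snap('wrist','w14.png')"
```

```text
time: 17.65
tool_pos: [0.5067, 0.1075, 0.1184]
ee_rot: [-1.574, 0.001, -1.125]
wrist_force: [-0.5, -0.3, 0.4]
width: 0.0552
time: 18.27
tool_pos: [0.5078, 0.1076, 0.1205]
ee_rot: [-1.57, 0.0, -1.126]
wrist_force: [0.7, -0.0, 1.9]
width: 0.0285
time: 18.4
tool_pos: [0.5077, 0.1076, 0.1204]
ee_rot: [-1.571, 0.0, -1.127]
wrist_force: [0.1, -0.2, 3.7]
width: 0.0286
```

View pics/w14.png

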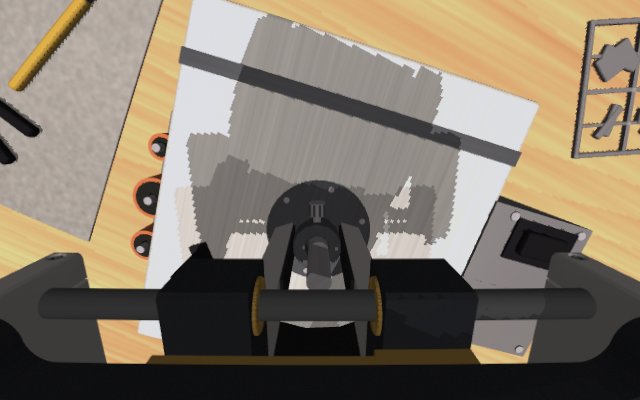

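```bash
python3 -m creep '[[0,0,0,0,5,0,255],[0,0,0,0,10,0,255],[0,0,0,0,16.5,0,255],[0,0,0,0,16.5,0,255]]'; python3 -m creep '[[0,-7,0,0,0,0,255],[0,-14,0,0,0,0,255],[0,-21,0,0,0,0,255],[0,-28,0,0,0,0,255],[0,-28,0,0,0,0,255]]'
python3 - <<'E'
from h import *
np.set_printoptions(precision=4,suppress=True)
o=robot.get_obs();print(o['tool_pos'],o['ee_rot'],o['wrist_force'],o['wrist_torque'],o['width'])
s=snap('wrist','w15.png'); 
cv2.imwrite('pics/w15z.png',cv2.convertScaleAbs(cv2.resize(s['color'][170:300,250:390],None,fx=4.6,fy=4.6,interpolation=cv2.INTER_CUBIC),alpha=1.6))
s=snap('scene','s15.png')
cv2.imwrite('pics/s15z.png',cv2.resize(s['color'][120:260,230:370],None,fx=4.2,fy=4.2,interpolation=cv2.INTER_CUBIC))
for c in('wrist','scene'):
  for n in ['spindle_flat','collar_screw','collar_mid']:
    print(n,[(np.round(d['point'],4),round(d['p'],2)) for d in robot.landmark_of(n,c)[:2]])
E
```

```text
time: 18.95
tool_pos: [0.5077, 0.1077, 0.1204]
ee_rot: [-1.571, 0.0, -1.413]
wrist_force: [0.0, 0.2, 4.5]
width: 0.0285
time: 19.58
tool_pos: [0.5074, 0.1079, 0.1486]
ee_rot: [-1.571, 0.001, -1.414]
wrist_force: [-0.7, -0.0, -1.1]
width: 0.0284
[0.5074 0.1079 0.1486] [-1.5712  0.0009 -1.4142] [-0.6779 -0.0098 -1.1116] [-0.0117  0.1474 -0.0301] 0.028416846659072546
spindle_flat [(array([0.5061, 0.1069, 0.1699]), 0.57)]
collar_screw [(array([0.5403, 0.1135, 0.158 ]), 0.66)]
collar_mid [(array([0.5052, 0.1059, 0.1627]), 0.98)]
spindle_flat [(array([0.5082, 0.1056, 0.1652]), 0.58)]
collar_screw [(array([0.5346, 0.1108, 0.1623]), 0.59)]
collar_mid [(array([0.5085, 0.1062, 0.162 ]), 0.38)]
```

View pics/w15z.png

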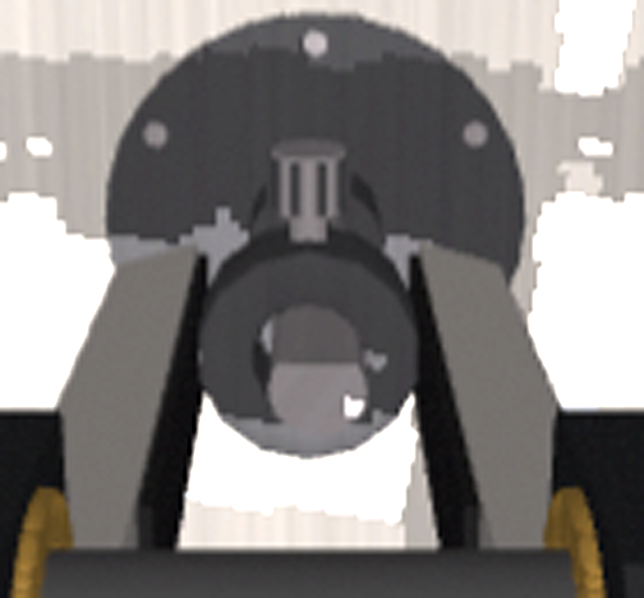

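View pics/s15z.png

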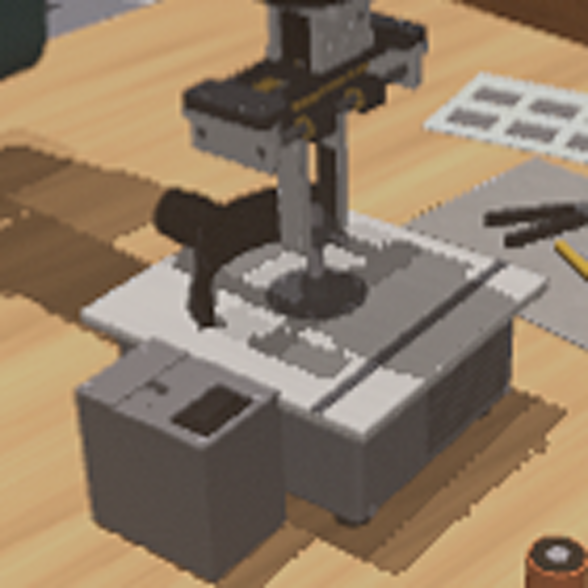

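```bash
python3 -m creep '[[0,0,0,0,0,0,255],[0,0,0,0,0,0,255]]'
python3 - <<'E'
from h import *
s=snap('top','t16.png')
for n in ['key_grip','pot_a','drum','cutters','sprue']:
    print(n,[(np.round(d['point'],3),round(d['p'],2)) for d in robot.landmark_of(n,'top')[:2]])
E
```

```text
time: 20.23
tool_pos: [0.5071, 0.1076, 0.1475]
ee_rot: [-1.573, 0.0, -1.414]
wrist_force: [0.5, -0.1, -0.6]
width: 0.0285
key_grip [(array([ 0.414, -0.269,  0.013]), 0.42)]
pot_a [(array([ 0.709, -0.333,  0.006]), 0.71), (array([ 0.616, -0.338, -0.003]), 0.66)]
drum [(array([ 0.767,  0.059, -0.003]), 0.48)]
cutters [(array([0.459, 0.482, 0.006]), 0.78)]
sprue [(array([ 0.765, -0.173,  0.001]), 0.73)]
```

View pics/t16.png

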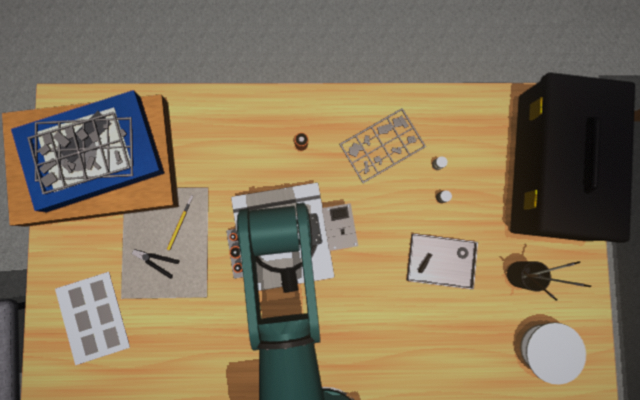

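The key lies in the tray at about (425,262), and the bystanders are where they were at the start. I'm handing the job in.

```bash
python3 -c "
from bench import robot
print(robot.close_job())"
```

```text
the job is handed in; nothing more can be done
None
```

The job is done and handed in at about 20.5 s of the 58 s allowed, with the gripper still holding the collar. The hand-in gives no verdict.

- **Key:** I pulled it straight up out of the slot and laid it in the +y half of the parts tray. It was still there in the last top picture.
- **Spindle:** I pinched it on the flat and turned it about 59° clockwise, so the flat faces squarely out of the front. The picture taken after letting go of the spindle showed the flat's edge square to the sander.
- **Collar:** I turned it 16.5° so the screw points out of the front, over the flat, and lifted it 28 mm. Its centre is now about 7 mm below `spindle_flat`, within the allowed 17 mm below to 3 mm above.
- **Last checks:** The opening on the collar was steady at 28.5 mm. The last close picture of the collar showed the screw straight over the flat. The networks put the collar centre at 0.162–0.163 m, against 0.161 m by my own count. The bystanders were unmoved to within the networks' error.

**Disagreements:**
- The pinch on the flat read 8.9–9.0 mm instead of about 8.5 mm. That was still clearly under the 10.5 mm of a pinch off the flat, and the picture confirmed the turn.
- The networks' screw positions, worked against the spindle, scatter 1–2 mm either way from straight out of the front. That is well inside the 6 mm allowed.

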